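# Clamp a bearing housing in the parts-store vise

### The arm

A 6-joint arm with a two-finger parallel gripper is mounted at the origin on the work surface. World frame = base frame: x ahead of the robot, y to its left, z up, the work surface at z = 0. Lengths are in m, angles in rad, forces in N, time in s.
With the tool pointing down it reaches from about 0.375 to 0.9 m from the base axis. Payload 3.1 kg.
Tool frame: the origin (TCP) lies at the very end of the fingers, on their centre line; the grasp point (between the pads) lies 19 mm behind it (robot.hold_point_z is the distance from the TCP to the grasp point, in m); z points along the fingers, x is the direction in which the jaws open and shut, and the axes are right-handed (so a half turn about z gives the same grasp; the last joint's range is limited). The gripper opens to 85 mm and grips with 20 to 120 N. Pads are 22 mm wide; open, the fingers measure 114 mm over their backs; the gripper's body (76 mm by 85 mm) begins 54 mm behind the grasp point. The pads swing forward as they close: fully open they stand 13 mm farther back than shut.
Start: joints at [0.976, 0.527, 1.433, -0, 1.181, -0.178], TCP at [0.253, 0.571, 0.204] pointing down, gripper open.
Joint ranges: [-3.08, 3.08], [-0.75, 2.2], [0.22, 2.44], [-1.43, 4.57], [0, 2.65], [-2.85, 2.85]. Speed limits (rad/s): [2.79, 2.79, 3.14, 3.14, 3.14, 3.14].

### API

Orientations are given as [roll, pitch, yaw] about the fixed x, y, z axes, in that order (R = Rz(yaw) Ry(pitch) Rx(roll)).
In Python, from plant import robot gives the robot as it stands. The module is installed in compiled form; this text tells all that it offers.
- The arm moves only by the tool drive_tool, never from a script. Its argument "rows" is a list of rows, each an object with "travel": the shift along the tool's x, y, z in cm, a list of three; "roll": the turn about the tool's z in rad; "gripper": the closure, from 0 (fully open) to 1 (shut). In form: [{"travel": [dx, dy, dz], "roll": roll, "gripper": gripper}, ...]. A call has 1 to 20 rows; each row shifts and turns the pose as measured when the row begins, along the tool's axes as they then stand; what a row does not reach is not made up. A row lasts 1/10 s, in which the tool goes at most 50 mm and 8.59 degrees, less where a joint would pass 70% of its speed; a pose out of reach is approached as far as the arm can. A call with a gripper value outside its range is refused whole. The fingers move at their own pace and stop on an object; "grip_force" is the grip in N (left out, the last holds). Time passes only in rows, so rows that do not move let the fingers close. It gives the time, the measured TCP pose, the force and the opening at its end, in the units of the state.
- robot.state(): the state, without advancing time (a new reading comes with each control period).
- robot.grab_frame(name): name is "scene" or "top" or "wrist"; returns (picture, depth): 420x560x3 uint8, blue, green, red; 420x560 float32, m along the optical axis (not along the pixel's ray), 0 where there is no reading.
- robot.camera_model(name): a dict with "mtx" (3x3 intrinsics, pixels), "extrinsics" (4x4, takes a point from camera to world coordinates); the wrist camera has in their place "T_tool_cam" (4x4, takes a point from camera to tool coordinates, whose origin is the TCP and whose axes are the tool frame's). Camera axes: x right, y down, z forward; pixel columns grow to the right and rows downward; lengths in m; the calibration is good to about 2 mm. The wrist camera is an equidistant fisheye: a pixel r from the principal point sees the ray r / f radians off the axis. A picture is of the moment at which its call begins: read the wrist's pose just before it. camera_model takes no time and is no camera call.
- robot.finish_job(): hands the job in, once; it reports no verdict.
The state is a dict: "time_s": time; "joint_pos": joint angles; "dq": joint speeds; "tau": joint torques, N m; "ee_pos": TCP position; "orientation": TCP orientation; "force": force on the tool from outside, world axes, zero at the start; "wrist_torque": the same for the moment, N m; "grip_width": finger opening in m.
Only numpy, scipy, OpenCV 4.12 (cv2) and the standard library are available. Lean on these libraries where they do the work, as an engineer would, in place of code of your own. Each camera call takes 0.05 s, during which the arm holds its last target. There are 200 camera calls.

### The job

Stand the bearing housing upright on the bed of the machine vise, between its open jaws, centred along the jaws and with its two flat sides facing them. Then wind the crank clockwise (seen from the handle end) until the sliding jaw has pushed the housing up against the fixed jaw and the crank is wound up tight, so that the housing stays firmly clamped when you let go. Leave the bin, carton, wrench and bottle where they are.

Things in the scene. Friction and masses are not known exactly. Their poses are not given: they have to be found in the camera images.
- vise: dark steel machine vise fixed on a wooden riser (200 x 150 x 25 mm). Origin on the bench; x runs along the screw from crank end (-x) to fixed jaw (+x), z up. Flat bed at z = 70 mm. Fixed jaw's face at x = 60; jaws 100 wide (y -50 to 50), tops at z = 98. Screw axis at y = 0, z = 82. Screw yoke (60 wide, top at z = 95) at x = -65 to -45.
- jaw: sliding jaw, 100 mm wide, 28 high above the bed, 36 thick with its rubber layer and carrier; origin at the foot of its clamping face, at y = 0; axes as the vise. Face at vise x = -2 mm at crank 0; moves towards the fixed jaw 15 mm per turn. The rubber gives at 8 N/mm: after the jaw meets the housing the crank winds on for about 5 mm more.
- crank (a joint): crank angle (rad): 0 = arm straight up, jaws 62 mm apart; grows clockwise seen from the handle end (looking along vise +x), closing the jaw. At angle a the handle's axis is at vise y = -40 sin(a), z = 82 + 40 cos(a) mm. The jaw meets the 34 mm housing at about 11.7; end stop 13.8. Stays where left; turns with about 5 N at the handle.
- handle_grip (a point): middle of the crank's wooden handle, a freely revolving sleeve, 16 mm in diameter, 70 long, parallel to the screw and pointing away from the vise (vise x -156 to -86 mm; this point at x = -130), 40 mm off the screw axis. The crank arm behind it fills vise x -85 to -75.
- housing: light-alloy pillow-block bearing housing, 0.5 kg, symmetrical: foot 34 mm thick (x), 120 long (y), 18 high; on it a round housing of radius 30, axis along x, 34 thick, centred 40 mm above the underside (top at 70). The flat sides are the two x faces. Origin: centre of the underside, z up. It starts standing on the bench.
- bin: blue open plastic bin, 200 x 130 x 75 mm, bystander; origin at the centre of its underside
- carton: white carton, 110 x 130 x 70 mm, bystander; origin at the centre of its underside
- wrench: steel wrench 180 mm long lying flat along its x axis, bystander
- oil: grey bottle, 60 mm in diameter, 150 mm high, bystander; origin at the centre of its underside
Not all that is in view belongs to the job. There is more than one size of the housing; the one meant has the size given above.

How it is judged:
At the end, for the whole second after the job is handed in: The housing stands upright (within 4.5 degrees) on the vise bed (underside within 4 mm of it), within 20 mm of centred along the jaws, flat sides facing the jaws (within 5.7 degrees), up against the fixed jaw (within 6 mm), at rest, and the sliding jaw presses on it with more than 12 N (z of housing in the frame of vise between 0.066 and 0.074 m and y of housing in the frame of vise between -0.02 and 0.02 m and x of housing in the frame of vise between 0.037 and 0.049 m and angle between the x axis of housing and the x axis of vise, either way round below 0.1 rad and angle between housing's own z axis and vertical below 0.08 rad and contact force between jaw and housing above 12 N and linear speed of housing below 0.01 m/s); the robot touches nothing.
It fails at once if the bin, carton, wrench or bottle is moved by more than 30 mm (distance of any of bin, carton, wrench, oil from where it was at the start of the episode above 0.03 m).
It also fails if it takes over 64 s, if anything falls off the work surface, if the arm or the gripper's body presses on something with over 40 N, if the wrist force passes 120 N, or if a joint passes its speed limit or range.

## Working session

There is one attempt and no reset: what is moved stays moved. The work goes in short steps, Python scripts to look and compute and a tool call to move; the robot and the scene stay as the last step left them, time stands still between calls to the robot, and variables do not carry over. Pictures are saved under pics/ and viewed, about 8 in all and at most 12, crops included, and the job is handed in when it is done.

Besides the shell and the picture viewer there is one more tool, called after "Call:" as a command line: name --argument value ..., lists and objects as JSON in quotes. drive_tool: Moves the arm, as the interface text tells. Its arguments: {"type":"object","properties":{"rows":{"type":"array","items":{"type":"object","properties":{"travel":{"type":"array","items":{"type":"number"}},"roll":{"type":"number"},"gripper":{"type":"number"}}}},"grip_force":{"type":"number"}},"required":["rows"]}

```bash
mkdir -p pics
cat > h.py <<'E'
import numpy as np, cv2
from plant import robot
def save(n,f):
    im,d=robot.grab_frame(n); cv2.imwrite(f"pics/{f}.png",im); np.save(f"pics/{f}.npy",d); return im,d
def cloud(n,d):
    c=robot.camera_model(n);K=c["mtx"];T=np.array(c["extrinsics"])
    v,u=np.mgrid[:d.shape[0],:d.shape[1]]
    P=np.stack([(u-K[0][2])/K[0][0]*d,(v-K[1][2])/K[1][1]*d,d],-1)
    return P@T[:3,:3].T+T[:3,3]
E
python3 - <<'E'
from h import *
a,_=save("scene","s0");b,_=save("top","t0")
for n in("scene","top","wrist"):print(n,{k:np.round(v,4).tolist() if not isinstance(v,str) else v for k,v in robot.camera_model(n).items()})
print(robot.state(),robot.hold_point_z)
E
```

```text
scene {'mtx': [[425.7502, 0.0, 282.1196], [0.0, 425.7502, 214.5483], [0.0, 0.0, 1.0]], 'extrinsics': [[-0.3601, 0.5964, -0.7174, 1.2954], [0.9329, 0.237, -0.2712, 0.3103], [0.0083, -0.7669, -0.6417, 0.7984], [0.0, 0.0, 0.0, 1.0]]}
top {'mtx': [[546.168, 0.0, 286.1773], [0.0, 546.168, 215.2211], [0.0, 0.0, 1.0]], 'extrinsics': [[-0.0026, -0.9904, 0.1385, 0.3098], [-0.9998, -0.0002, -0.0205, 0.0466], [0.0203, -0.1385, -0.9901, 1.6842], [0.0, 0.0, 0.0, 1.0]]}
wrist {'mtx': [[325.1923, 0.0, 283.5376], [0.0, 325.1923, 207.4886], [0.0, 0.0, 1.0]], 'T_tool_cam': [[1.0, -0.0014, 0.0009, 0.0], [0.001, 0.9507, 0.31, -0.0795], [-0.0013, -0.31, 0.9507, -0.1698], [0.0, 0.0, 0.0, 1.0]]}
{'time_s': 0.1, 'joint_pos': array([ 9.75503200e-01,  5.28362480e-01,  1.43380668e+00, -3.90735667e-06,
        1.18138470e+00, -1.78501341e-01]), 'dq': array([-3.12322452e-04,  7.97032939e-05, -2.78308052e-03,  5.74053969e-04,
       -2.29858664e-03, -6.48377076e-04]), 'tau': array([-2.11288284e-04, -4.43305886e+01, -1.78584981e+01, -2.22112876e-04,
        3.88432323e-03, -1.40989761e-05]), 'ee_pos': array([0.25258969, 0.57091082, 0.20332777]), 'orientation': array([-3.14124799e+00,  1.93068393e-03,  1.15400636e+00]), 'force': array([-0.48833286, -0.32080986, -1.14047417]), 'wrist_torque': array([ 0.03261788, -0.02387257, -0.03026094]), 'grip_width': 0.08566008777482585} 0.0187
```

View pics/t0.png

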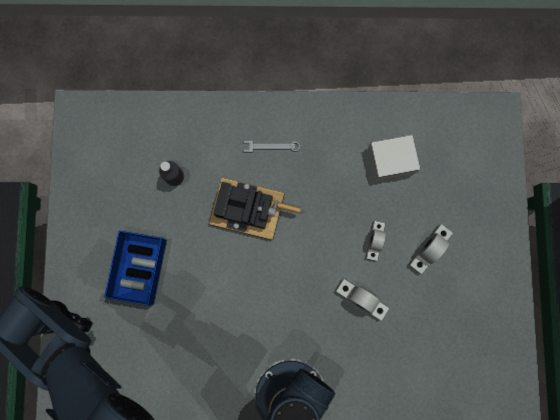

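View pics/s0.png

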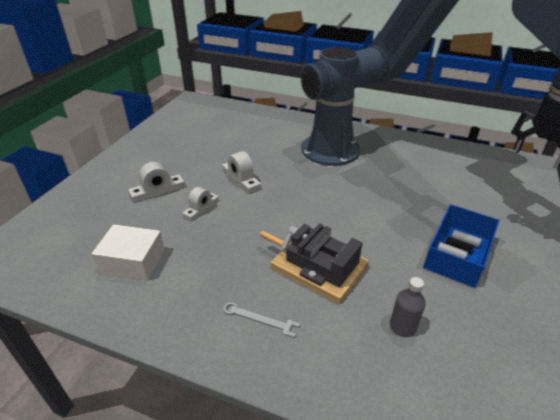

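Three housing candidates in the top view: (375,240), (431,249) and (362,299). I'll measure their sizes from depth, along with the vise pose.

```bash
cat > m.py <<'E'
from h import *
Pt=cloud("top",np.load("pics/t0.npy"));Ps=cloud("scene",np.load("pics/s0.npy"))
im=cv2.imread("pics/t0.png")
print("bench z",np.median(Pt[330:400,420:500,2]),np.median(Ps[100:140,200:260,2]))
for name,(u0,v0,u1,v1) in dict(A=(360,215,392,268),B=(405,218,460,280),C=(330,272,395,325),vise=(205,172,305,245)).items():
    Q=Pt[v0:v1,u0:u1].reshape(-1,3);Q=Q[Q[:,2]>0.008]
    r=cv2.minAreaRect((Q[:,:2]*1000).astype(np.float32))
    print(name,len(Q),"rect",np.round(r[0]),np.round(r[1]),round(r[2],1),"top",np.round(np.percentile(Q[:,2],[5,50,95,99.5])*1000))
    c=np.mean(Q[:,:2],0); S=Ps.reshape(-1,3);S=S[(np.linalg.norm(S[:,:2]-np.array(r[0])/1000,axis=1)<.09)&(S[:,2]>.008)]
    r=cv2.minAreaRect((S[:,:2]*1000).astype(np.float32)); print("   scene",np.round(r[0]),np.round(r[1]),round(r[2],1),np.round(np.percentile(S[:,2],[5,50,95,99.5])*1000))
crop=lambda a,f:cv2.resize(a,None,fx=f,fy=f,interpolation=cv2.INTER_CUBIC)
a=crop(im[170:330,200:465],3);cv2.imwrite("pics/c1.png",a)
# vise height map
Q=Pt[172:245,205:320].reshape(-1,3)
S=Ps[200:300,250:380].reshape(-1,3)
for nm,X in(("top",Q),("scene",S)):
    w=X[(X[:,2]>.018)&(X[:,2]<.032)]
    r=cv2.minAreaRect((w[:,:2]*1000).astype(np.float32));print(nm,"riser",np.round(r[0],1),np.round(r[1],1),round(r[2],1))
    w=X[(X[:,2]>.108)];print("handle pts",len(w),np.round(w.mean(0),4) if len(w) else 0, np.round(np.percentile(w,[2,98],axis=0),4) if len(w) else 0)
E
python3 m.py
```

```text
bench z 0.00045471828446963514 -0.0005228624334576715
A 553 rect [ 434. -132.] [170. 400.] 11.7 top [   9.   28.   74. 1684.]
   scene [ 349. -158.] [2. 3.] 1.0 [ 9. 13. 14. 14.]
B 1047 rect [ 425. -235.] [193. 577.] 3.7 top [  10.   43.   97. 1684.]
   scene [ 457. -258.] [ 38. 107.] 76.9 [13. 39. 69. 71.]
C 1001 rect [ 291. -133.] [359. 156.] 89.8 top [  10.   34.   97. 1684.]
   scene [ 305. -184.] [101.  50.] 57.7 [14. 50. 94. 97.]
vise 3479 rect [496. 109.] [376. 303.] 1.6 top [  14.   68.  102. 1684.]
   scene [547. 112.] [140.  82.] 75.7 [ 68.  92.  99. 100.]
top riser [564. 134.] [200.5 151.5] 75.9
handle pts 41 [0.3527 0.064  1.4152] [[0.3098 0.0466 0.108 ]
 [0.5852 0.1959 1.6842]]
scene riser [563.9 136. ] [201.2 152.4] 76.2
handle pts 47 [1.2954 0.3103 0.7984] [[1.2954 0.3103 0.7984]
 [1.2954 0.3103 0.7984]]
```

View pics/c1.png

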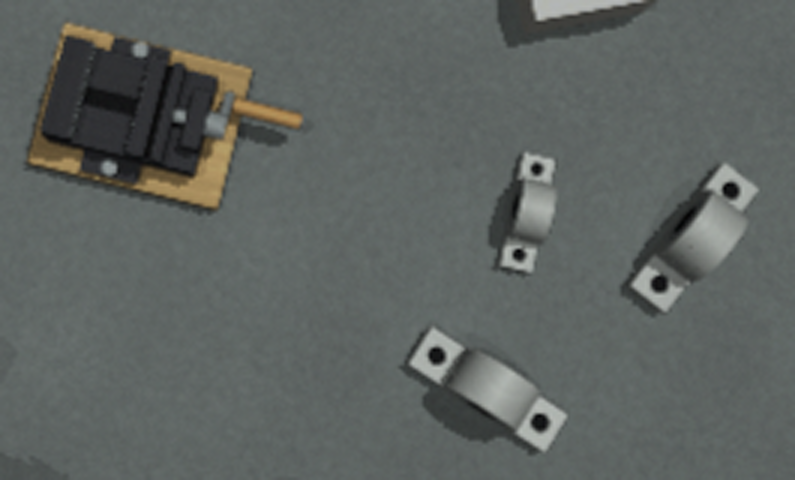

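```bash
cat > m2.py <<'E'
from h import *
dt=np.load("pics/t0.npy");ds=np.load("pics/s0.npy")
Pt=cloud("top",dt);Pt[dt<=0]=0;Ps=cloud("scene",ds);Ps[ds<=0]=0
for nm,bx in dict(A=(360,215,392,268),B=(405,218,460,280),C=(330,272,395,325)).items():
    u0,v0,u1,v1=bx;Q=Pt[v0:v1,u0:u1].reshape(-1,3);Q=Q[(Q[:,2]>.006)&(Q[:,2]<.15)]
    r=cv2.minAreaRect((Q[:,:2]*1000).astype(np.float32));c=np.array(r[0])/1000
    for src,X in(("top",Pt),("scene",Ps)):
        S=X.reshape(-1,3);S=S[(np.linalg.norm(S[:,:2]-c,axis=1)<.10)&(S[:,2]>.006)]
        f=S[S[:,2]<.035];r=cv2.minAreaRect((f[:,:2]*1000).astype(np.float32))
        b=S[S[:,2]>.035]
        print(nm,src,"foot",np.round(r[0],1),np.round(r[1],1),round(r[2],1),"topz",np.round(np.percentile(S[:,2],99.)*1000,1),"foot z",np.round(np.percentile(f[:,2],75)*1000,1), "disk", [np.round(x,1) for x in cv2.minAreaRect((b[:,:2]*1000).astype(np.float32))] if len(b)>5 else 0)
yaw=np.deg2rad(76.0);o=np.array([.564,.135])
R=np.array([[np.cos(yaw),np.sin(yaw)],[-np.sin(yaw),np.cos(yaw)]])
for src,X in(("top",Pt),("scene",Ps)):
    S=X.reshape(-1,3);V=np.c_[(S[:,:2]-o)@R.T,S[:,2]]*1000
    V=V[(abs(V[:,0])<180)&(abs(V[:,1])<80)&(V[:,2]>20)]
    print(src,"vise profile")
    for x in range(-165,110,5):
        w=V[(V[:,0]>=x)&(V[:,0]<x+5)]
        g=w[(abs(w[:,1])<45)]
        h=w[w[:,2]>60]
        if len(w):print(x,len(w),"medz|y|<45",np.round(np.median(g[:,2])) if len(g) else None,"y range z>60",np.round([h[:,1].min(),h[:,1].max(),h[:,2].max()]) if len(h) else None,)
    w=V[V[:,0]<-90]; w=w[w[:,2]>40]; print("handle",len(w),np.round(w.mean(0),1),np.round(np.percentile(w,[3,97],axis=0),1))
E
python3 m2.py
```

```text
A top foot [ 464.1 -262.6] [195.9 190.5] 37.0 topz 75.7 foot z 18.7 disk [array([ 463.8, -261.8]), array([35.2, 60.6]), np.float64(76.7)]
A scene foot [ 464.4 -259.4] [ 37.7 122.4] 76.9 topz 70.5 foot z 22.7 disk [array([ 464.6, -259.7]), array([37. , 60.6]), np.float64(76.1)]
B top foot [ 439.  -440.6] [189.  193.6] 73.9 topz 99.2 foot z 25.8 disk [array([ 438.1, -430.8]), array([48. , 83.1]), np.float64(50.5)]
B scene foot [ 439.3 -427.5] [ 51.7 163.9] 51.5 topz 94.7 foot z 24.7 disk [array([ 439.6, -427.5]), array([52.1, 83.9]), np.float64(48.0)]
C top foot [ 290.7 -217.1] [194.9 188.7] 11.1 topz 100.3 foot z 26.4 disk [array([ 294.7, -202.6]), array([115.6,  47.5]), np.float64(55.4)]
C scene foot [ 287.9 -213.7] [169.   48.2] 57.7 topz 95.7 foot z 25.1 disk [array([ 287.1, -214.4]), array([86.6, 49.6]), np.float64(58.9)]
top vise profile
-165 6 medz|y|<45 57.0 y range z>60 [-31. -29.  66.]
-160 8 medz|y|<45 63.0 y range z>60 [-34. -21.  68.]
-155 10 medz|y|<45 61.0 y range z>60 [-32. -23.  65.]
-150 8 medz|y|<45 64.0 y range z>60 [-34. -24.  67.]
-145 9 medz|y|<45 62.0 y range z>
[... 4819 characters left out ...]
>60 [-50.  49.  73.]
45 62 medz|y|<45 70.0 y range z>60 [-51. -28.  72.]
50 56 medz|y|<45 71.0 y range z>60 [-50.  -6.  96.]
55 113 medz|y|<45 97.0 y range z>60 [-50.  49. 100.]
60 121 medz|y|<45 98.0 y range z>60 [-51.  50. 101.]
65 126 medz|y|<45 98.0 y range z>60 [-52.  49. 101.]
70 127 medz|y|<45 98.0 y range z>60 [-50.  49. 101.]
75 137 medz|y|<45 98.0 y range z>60 [-52.  48. 101.]
80 177 medz|y|<45 96.0 y range z>60 [-50.  47. 101.]
85 395 medz|y|<45 56.0 y range z>60 [-50.  49. 101.]
90 95 medz|y|<45 25.0 y range z>60 None
95 105 medz|y|<45 25.0 y range z>60 None
100 40 medz|y|<45 23.0 y range z>60 None
handle 158 [-124.4  -30.7   57.7] [[-157.7  -36.    48.6]
 [ -91.5  -22.6   62.8]]
```

A is the one: foot about 122x37 measured (blur included), top at 70.5. B and C are 164–169 mm long with tops at 95. The crop at 3x shows A at about (527,212), clearly the smallest. The vise origin is near (0.563, 0.130) with yaw 76°. The crank is at about 2.3 rad, with the handle at vise y -30, z 55.

```bash
cat >> h.py <<'E'
VY=np.deg2rad(76.0);VO=np.array([.5628,.1302,0])
def vw(x,y,z): # vise mm -> world m
    c,s=np.cos(VY),np.sin(VY); return VO+np.array([c*x-s*y,s*x+c*y,z])/1000
def wv(p):
    d=np.array(p)-VO;c,s=np.cos(VY),np.sin(VY);return np.array([c*d[0]+s*d[1],-s*d[0]+c*d[1],d[2]])*1000
def go(yaw,*wps):
    """print roll needed, then tool-frame cm legs once at yaw"""
    s=robot.state();p=s["ee_pos"];y0=s["orientation"][2]
    print("t",round(s["time_s"],2),"pos",np.round(p,4),"rpy",np.round(s["orientation"],3),"F",np.round(s["force"],1),"w",round(s["grip_width"],4))
    print("roll",round(-((yaw-y0+np.pi)%(2*np.pi)-np.pi),3))
    for w in wps:
        d=np.array(w)-p;c,q=np.cos(yaw),np.sin(yaw)
        print(" leg cm",np.round(100*np.array([c*d[0]+q*d[1],q*d[0]-c*d[1],-d[2]]),2));p=np.array(w)
E
python3 -c "
from h import *
go(VY+.008,(.50,.15,.20),(.4643,-.26,.20),(.4643,-.26,.037))"
```

```text
t 0.1 pos [0.2526 0.5709 0.2033] rpy [-3.141e+00  2.000e-03  1.154e+00] F [-0.5 -0.3 -1.1] w 0.0857
roll -0.18
 leg cm [-35.13  33.91   0.33]
 leg cm [-40.7    6.13  -0.  ]
 leg cm [ 0.   0.  16.3]
```

Call:
drive_tool --rows '[{"travel":[0,0,0],"roll":-0.09,"gripper":0},{"travel":[0,0,0],"roll":-0.09,"gripper":0},{"travel":[-3.5,3.4,0],"roll":0,"gripper":0},{"travel":[-3.5,3.4,0],"roll":0,"gripper":0},{"travel":[-3.5,3.4,0],"roll":0,"gripper":0},{"travel":[-3.5,3.4,0],"roll":0,"gripper":0},{"travel":[-3.5,3.4,0],"roll":0,"gripper":0},{"travel":[-3.5,3.4,0],"roll":0,"gripper":0},{"travel":[-3.5,3.4,0],"roll":0,"gripper":0},{"travel":[-3.5,3.4,0],"roll":0,"gripper":0},{"travel":[-3.5,3.4,0],"roll":0,"gripper":0},{"travel":[-3.5,3.4,0],"roll":0,"gripper":0}]'

```text
time_s: 1.3
ee_pos: [0.5071, 0.1464, 0.1986]
orientation: [-3.136, 0.004, 1.355]
force: [0.2, 1.2, 1.0]
grip_width: 0.0856
```

```bash
python3 -c "
from h import *
go(VY+.008,(.4643,-.26,.20),(.4643,-.26,.037))"
```

```text
t 1.3 pos [0.5071 0.1464 0.1986] rpy [-3.136  0.004  1.355] F [0.2 1.2 1. ] w 0.0856
roll 0.021
 leg cm [-40.51   5.35  -0.14]
 leg cm [ 0.   0.  16.3]
```

Call:
drive_tool --rows '[{"travel":[-3.5,0.5,0],"roll":0.02,"gripper":0},{"travel":[-4.1,0.5,0],"roll":0,"gripper":0},{"travel":[-4.1,0.5,0],"roll":0,"gripper":0},{"travel":[-4.1,0.5,0],"roll":0,"gripper":0},{"travel":[-4.1,0.5,0],"roll":0,"gripper":0},{"travel":[-4.1,0.5,0],"roll":0,"gripper":0},{"travel":[-4.1,0.5,0],"roll":0,"gripper":0},{"travel":[-4.1,0.6,0],"roll":0,"gripper":0},{"travel":[-4.1,0.6,0],"roll":0,"gripper":0},{"travel":[-4.0,0.6,0],"roll":0,"gripper":0},{"travel":[0,0,0],"roll":0,"gripper":0}]'

```text
time_s: 2.4
ee_pos: [0.4642, -0.2807, 0.197]
orientation: [-3.138, 0.005, 1.326]
force: [0.3, 0.6, 0.2]
grip_width: 0.0853
```

```bash
python3 -c "
from h import *
go(VY+.008,(.4643,-.26,.037))
save('wrist','w1')"
```

```text
t 2.4 pos [ 0.4642 -0.2807  0.197 ] rpy [-3.138  0.005  1.326] F [0.3 0.6 0.2] w 0.0853
roll -0.008
 leg cm [ 2.01 -0.47 16.  ]
```

View pics/w1.png

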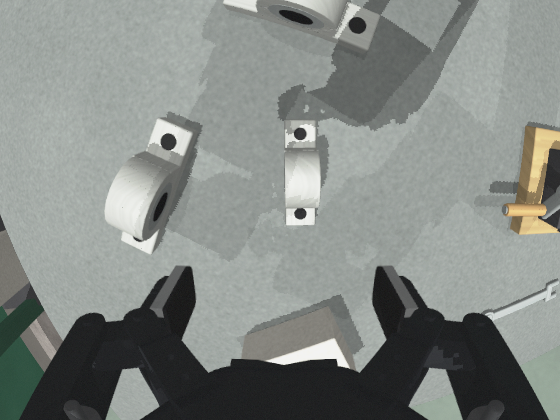

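A is at (300,175), already aligned with the fingers. Its foot holes at (300,133) and (300,214) agree with the planned offset to about 1 mm. I'll shift, go down and grip.

Call:
drive_tool --rows '[{"travel":[1.9,-0.4,2],"roll":-0.008,"gripper":0},{"travel":[0.1,-0.1,3],"roll":0,"gripper":0},{"travel":[0,0,3],"roll":0,"gripper":0},{"travel":[0,0,3],"roll":0,"gripper":0},{"travel":[0,0,2.5],"roll":0,"gripper":0},{"travel":[0,0,1.5],"roll":0,"gripper":0},{"travel":[0,0,0.5],"roll":0,"gripper":0},{"travel":[0,0,0],"roll":0,"gripper":0}]'

```text
time_s: 3.25
ee_pos: [0.462, -0.2462, 0.0367]
orientation: [-3.131, -0.003, 1.341]
force: [0.5, 0.6, -0.4]
grip_width: 0.0854
```

```bash
python3 -c "
from h import *
go(VY+.008,(.4643,-.26,.037))"
```

```text
t 3.25 pos [ 0.462  -0.2462  0.0367] rpy [-3.131e+00 -3.000e-03  1.341e+00] F [ 0.5  0.6 -0.4] w 0.0854
roll 0.007
 leg cm [-1.28  0.55 -0.03]
```

Call:
drive_tool --rows '[{"travel":[-0.7,0.3,0],"roll":0.007,"gripper":0},{"travel":[-0.4,0.1,0],"roll":0,"gripper":0},{"travel":[0,0,0],"roll":0,"gripper":0},{"travel":[0,0,0],"roll":0,"gripper":0}]'

```text
time_s: 3.65
ee_pos: [0.4654, -0.2594, 0.0396]
orientation: [-3.136, -0.001, 1.335]
force: [0.3, -0.5, -0.3]
grip_width: 0.0852
```

```bash
python3 -c "
from h import *
go(VY+.008,(.4643,-.26,.037))"
```

```text
t 3.65 pos [ 0.4654 -0.2594  0.0396] rpy [-3.136e+00 -1.000e-03  1.335e+00] F [ 0.3 -0.5 -0.3] w 0.0852
roll 0.0
 leg cm [-0.08 -0.1   0.26]
```

Call:
drive_tool --rows '[{"travel":[0,-0.1,0.2],"roll":0,"gripper":1},{"travel":[0,0,0.1],"roll":0,"gripper":1},{"travel":[0,0,0],"roll":0,"gripper":1},{"travel":[0,0,0],"roll":0,"gripper":1},{"travel":[0,0,0],"roll":0,"gripper":1},{"travel":[0,0,0],"roll":0,"gripper":1},{"travel":[0,0,0],"roll":0,"gripper":1},{"travel":[0,0,0],"roll":0,"gripper":1},{"travel":[0,0,0],"roll":0,"gripper":1}]' --grip_force 60

```text
time_s: 4.55
ee_pos: [0.4647, -0.2601, 0.0379]
orientation: [-3.138, 0.001, 1.335]
force: [-0.2, -0.1, 0.2]
grip_width: 0.0315
```

```bash
python3 -c "
from h import *
t=vw(32,0,190); d=vw(32,0,108)
go(VY,(.4643,-.26,.20),t,d)"
```

```text
t 4.55 pos [ 0.4647 -0.2601  0.0379] rpy [-3.138e+00  1.000e-03  1.335e+00] F [-0.2 -0.1  0.2] w 0.0315
roll 0.008
 leg cm [  0.    -0.05 -16.21]
 leg cm [43.44  0.12  1.  ]
 leg cm [0.  0.  8.2]
```

Call:
drive_tool --rows '[{"travel":[0,0,-1],"roll":0,"gripper":1},{"travel":[0,0,-2.5],"roll":0,"gripper":1},{"travel":[0,0,-3],"roll":0,"gripper":1},{"travel":[0,0,-3],"roll":0,"gripper":1},{"travel":[0,0,-3],"roll":0,"gripper":1},{"travel":[0,0,-2.5],"roll":0,"gripper":1},{"travel":[1,0,-1],"roll":0,"gripper":1},{"travel":[2.5,0,0],"roll":0,"gripper":1},{"travel":[3,0,0],"roll":0,"gripper":1},{"travel":[3,0,0],"roll":0,"gripper":1},{"travel":[3,0,0],"roll":0,"gripper":1},{"travel":[3,0,0],"roll":0,"gripper":1},{"travel":[3,0,0],"roll":0,"gripper":1},{"travel":[3,0,0],"roll":0,"gripper":1},{"travel":[3,0,0],"roll":0,"gripper":1},{"travel":[3,0,0],"roll":0,"gripper":1},{"travel":[3,0,0],"roll":0,"gripper":1},{"travel":[2,0,0],"roll":0,"gripper":1},{"travel":[0,0,0],"roll":0,"gripper":1},{"travel":[0,0,0],"roll":0,"gripper":1}]'

```text
time_s: 6.55
ee_pos: [0.5244, 0.0853, 0.1925]
orientation: [-3.091, -0.012, 1.334]
force: [-0.3, -0.1, -3.6]
grip_width: 0.0315
```

```bash
python3 -c "
from h import *
t=vw(32,0,190); d=vw(32,0,108)
go(VY,t,d)"
```

```text
t 6.55 pos [0.5244 0.0853 0.1925] rpy [-3.091 -0.012  1.334] F [-0.3 -0.1 -3.6] w 0.0315
roll 0.007
 leg cm [8.48 2.64 0.25]
 leg cm [0.  0.  8.2]
```

Call:
drive_tool --rows '[{"travel":[1.5,0.5,0],"roll":0.007,"gripper":1},{"travel":[2,0.7,0],"roll":0,"gripper":1},{"travel":[2,0.7,0],"roll":0,"gripper":1},{"travel":[1.5,0.5,0],"roll":0,"gripper":1},{"travel":[0.8,0.2,0],"roll":0,"gripper":1},{"travel":[0,0,0],"roll":0,"gripper":1},{"travel":[0,0,0],"roll":0,"gripper":1}]'

```text
time_s: 7.25
ee_pos: [0.5638, 0.1524, 0.1876]
orientation: [-3.079, -0.005, 1.321]
force: [0.5, 0.1, -4.1]
grip_width: 0.0308
```

```bash
python3 -c "
from h import *
t=vw(32,0,190); d=vw(32,0,108)
go(VY,t,d); save('scene','s1')
im=cv2.imread('pics/s1.png');cv2.imwrite('pics/s1c.png',cv2.resize(im[130:330,230:430],None,fx=3,fy=3))"
```

```text
t 7.25 pos [0.5638 0.1524 0.1876] rpy [-3.079 -0.005  1.321] F [ 0.5  0.1 -4.1] w 0.0308
roll -0.005
 leg cm [ 1.03  0.44 -0.24]
 leg cm [0.  0.  8.2]
```

View pics/s1c.png

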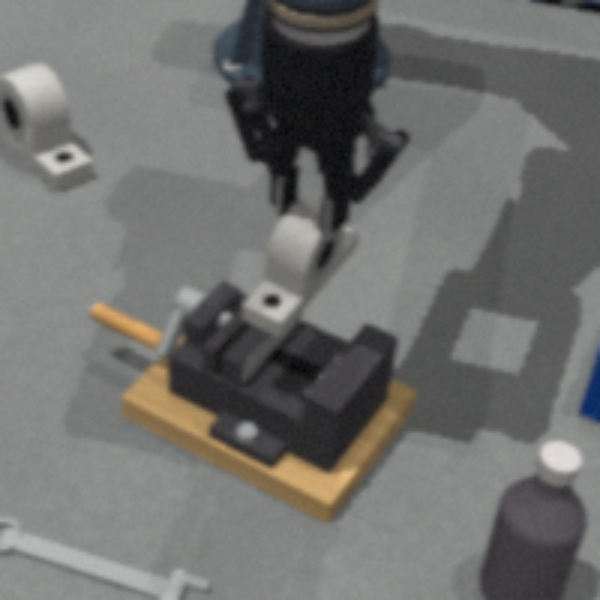

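The housing is held by its flat sides above the open jaws, roughly at crop (280,280). The tool has drifted 0.06 rad in tilt, so I'll compute legs with the full rotation.

```bash
cat >> h.py <<'E'
from scipy.spatial.transform import Rotation as Ro
def go(yaw,*wps):
    s=robot.state();p=s["ee_pos"];e=s["orientation"]
    print("t",round(s["time_s"],2),"vise mm",np.round(wv(p),1),"rpy",np.round(e,3),"F",np.round(s["force"],1),"w",round(s["grip_width"],4))
    print("roll",round(-((yaw-e[2]+np.pi)%(2*np.pi)-np.pi),3))
    R=Ro.from_euler("xyz",[e[0],e[1],yaw])
    for w in wps:
        print(" leg cm",np.round(100*R.inv().apply(np.array(w)-p),2));p=np.array(w)
E
python3 -c "
from h import *
go(VY,vw(32,0,125),vw(32,0,108))"
```

```text
t 7.3 vise mm [ 21.7   4.5 187.7] rpy [-3.079 -0.005  1.321] F [-0.6  0.2 -5.1] w 0.0312
roll -0.006
 leg cm [1.   0.84 6.23]
 leg cm [-0.01  0.11  1.7 ]
```

Call:
drive_tool --rows '[{"travel":[0.7,0.5,1],"roll":-0.005,"gripper":1},{"travel":[0.3,0.3,1.5],"roll":0,"gripper":1},{"travel":[0,0,1.5],"roll":0,"gripper":1},{"travel":[0,0,1.2],"roll":0,"gripper":1},{"travel":[0,0,0.5],"roll":0,"gripper":1},{"travel":[0,0,0],"roll":0,"gripper":1}]'

```text
time_s: 7.9
ee_pos: [0.57, 0.1601, 0.1242]
orientation: [-3.076, -0.004, 1.324]
force: [-0.4, 0.1, -4.3]
grip_width: 0.0314
```

```bash
python3 -c "
from h import *
go(VY,vw(30,0,112),vw(30,0,108))"
```

```text
t 7.9 vise mm [ 30.7   0.2 124.2] rpy [-3.076 -0.004  1.324] F [-0.4  0.1 -4.3] w 0.0314
roll -0.003
 leg cm [-0.08  0.1   1.21]
 leg cm [-0.    0.03  0.4 ]
```

Call:
drive_tool --rows '[{"travel":[0,0.1,0.6],"roll":0,"gripper":1},{"travel":[0,0,0.4],"roll":0,"gripper":1},{"travel":[0,0,0.3],"roll":0,"gripper":1},{"travel":[0,0,0.1],"roll":0,"gripper":1},{"travel":[0,0,0.1],"roll":0,"gripper":1},{"travel":[0,0,0],"roll":0,"gripper":1}]'

```text
time_s: 8.5
ee_pos: [0.5712, 0.1602, 0.1101]
orientation: [-3.079, -0.005, 1.324]
force: [-0.3, -1.0, -3.6]
grip_width: 0.0315
```

```bash
python3 -c "
from h import *
go(VY,vw(30,0,108))"
```

```text
t 8.5 vise mm [ 31.1  -0.9 110.1] rpy [-3.079 -0.005  1.324] F [-0.3 -1.  -3.6] w 0.0315
roll -0.003
 leg cm [-0.12 -0.08  0.22]
```

Contact is just beginning. I'll press down gently, then release.

Call:
drive_tool --rows '[{"travel":[0,0,0.2],"roll":0,"gripper":1},{"travel":[0,0,0.2],"roll":0,"gripper":1},{"travel":[0,0,0.2],"roll":0,"gripper":1},{"travel":[0,0,0.1],"roll":0,"gripper":1}]'

```text
time_s: 8.9
ee_pos: [0.57, 0.1607, 0.1084]
orientation: [-3.079, -0.006, 1.324]
force: [-1.1, -1.0, 2.9]
grip_width: 0.0315
```

```bash
python3 -c "
from h import *
go(VY,vw(30,0,108))"
```

```text
t 8.9 vise mm [ 31.4   0.4 108.4] rpy [-3.079 -0.006  1.324] F [-1.1 -1.   2.9] w 0.0315
roll -0.002
 leg cm [-0.14  0.04  0.04]
```

Call:
drive_tool --rows '[{"travel":[0,0,0],"roll":0,"gripper":0},{"travel":[0,0,0],"roll":0,"gripper":0},{"travel":[0,0,0],"roll":0,"gripper":0},{"travel":[0,0,0],"roll":0,"gripper":0},{"travel":[0,0,0],"roll":0,"gripper":0},{"travel":[0,0,0],"roll":0,"gripper":0},{"travel":[0,0,0],"roll":0,"gripper":0},{"travel":[0,0,-1],"roll":0,"gripper":0},{"travel":[0,0,-2],"roll":0,"gripper":0},{"travel":[0,0,-3],"roll":0,"gripper":0},{"travel":[0,0,-3],"roll":0,"gripper":0},{"travel":[0,0,-1.5],"roll":0,"gripper":0},{"travel":[0,0,0],"roll":0,"gripper":0}]'

```text
time_s: 10.2
ee_pos: [0.5786, 0.1586, 0.2201]
orientation: [-3.084, -0.007, 1.324]
force: [0.1, 0.7, 0.2]
grip_width: 0.0851
```

```bash
python3 -c "
from h import *
go(VY-np.pi/2,vw(-138,-30,190),vw(-138,-30,100),vw(-138,-30,36)); im,d=save('scene','s2')
cv2.imwrite('pics/s2c.png',cv2.resize(im[130:330,230:430],None,fx=3,fy=3))
P=cloud('scene',d);P[d<=0]=0;S=P[150:320,240:400].reshape(-1,3)
V=(S-VO);c,s=np.cos(VY),np.sin(VY);V=np.c_[c*V[:,0]+s*V[:,1],-s*V[:,0]+c*V[:,1],V[:,2]]*1000
b=V[(V[:,2]>104)&(V[:,2]<150)&(V[:,0]>0)&(V[:,0]<60)&(abs(V[:,1])<45)];print('ring',len(b),np.percentile(b,[2,50,98],axis=0).round(1),cv2.minAreaRect(b[:,:2].astype(np.float32)))
f=V[(V[:,2]>82)&(V[:,2]<94)&(V[:,0]>8)&(V[:,0]<52)&(abs(V[:,1])>32)]
for sg in(1,-1):
  q=f[f[:,1]*sg>0];print('foot',sg,len(q),np.percentile(q,[2,50,98],axis=0).round(1) if len(q) else '')
"
```

```text
t 10.2 vise mm [ 31.3  -8.5 220.1] rpy [-3.084 -0.007  1.324] F [0.1 0.7 0.2] w 0.0851
roll 1.568
 leg cm [ 2.13 17.08  2.05]
 leg cm [-0.07  0.52  8.98]
 leg cm [-0.05  0.37  6.39]
ring 427 [[ 15.5 -30.5 104.9]
 [ 36.8 -14.9 128.5]
 [ 49.3  22.  140.7]] ((32.114681243896484, -1.6061382293701172), (62.11446762084961, 35.05362319946289), 89.81611633300781)
foot 1 30 [[35.9 33.5 84.3]
 [46.1 49.8 87. ]
 [48.7 60.1 90.3]]
foot -1 152 [[ 15.5 -60.9  82.5]
 [ 32.6 -49.1  87.5]
 [ 48.  -32.5  90.5]]
```

View pics/s2c.png

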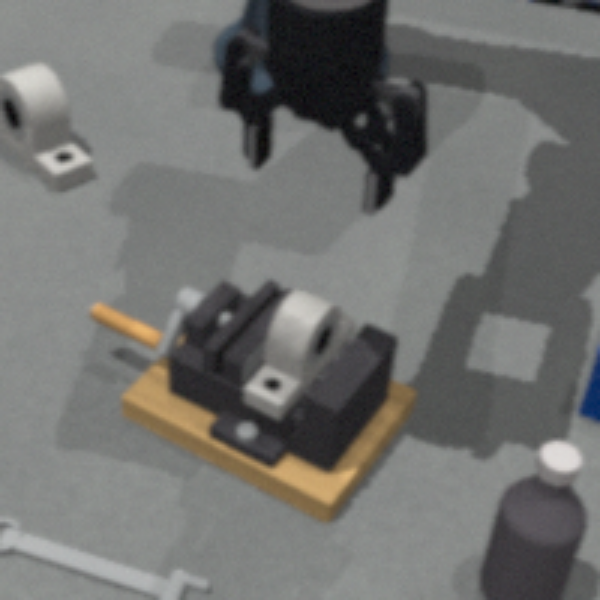

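The housing stands on the bed: top at 141 mm, y about -1, feet level at 87–88, sides parallel to the jaws. Now to the crank.

Call:
drive_tool --rows '[{"travel":[-2,0.3,0],"roll":0,"gripper":0},{"travel":[-3,0.4,0],"roll":0,"gripper":0},{"travel":[-3,0.4,0],"roll":0,"gripper":0},{"travel":[-3,0.4,0],"roll":0,"gripper":0},{"travel":[-3,0.3,0],"roll":0,"gripper":0},{"travel":[-2,0.2,0],"roll":0,"gripper":0},{"travel":[0,0,0],"roll":0.14,"gripper":0},{"travel":[0,0,0],"roll":0.14,"gripper":0},{"travel":[0,0,0],"roll":0.14,"gripper":0},{"travel":[0,0,0],"roll":0.14,"gripper":0},{"travel":[0,0,0],"roll":0.14,"gripper":0},{"travel":[0,0,0],"roll":0.14,"gripper":0},{"travel":[0,0,0],"roll":0.14,"gripper":0},{"travel":[0,0,0],"roll":0.14,"gripper":0},{"travel":[0,0,0],"roll":0.14,"gripper":0},{"travel":[0,0,0],"roll":0.14,"gripper":0},{"travel":[0,0,0],"roll":0.14,"gripper":0},{"travel":[0,0,0],"roll":0,"gripper":0}]'

```text
time_s: 12.05
ee_pos: [0.5401, -0.0047, 0.1947]
orientation: [-3.14, 0.105, -0.279]
force: [0.0, 0.3, -0.7]
grip_width: 0.0856
```

```bash
python3 -c "
from h import *
go(VY-np.pi/2,vw(-138,-30,120),vw(-138,-30,36))"
```

```text
t 12.05 vise mm [-136.4  -10.6  194.7] rpy [-3.14   0.105 -0.279] F [ 0.   0.3 -0.7] w 0.0856
roll -0.035
 leg cm [2.71 0.18 7.23]
 leg cm [0.88 0.01 8.35]
```

```bash
cat >> h.py <<'E'
def crank(n=0,step=0,a1=None,r=40.):
    """grasp point in vise mm, crank angle; then n rows of chords (cm, tool frame) advancing by step rad"""
    s=robot.state();R=Ro.from_euler("xyz",s["orientation"])
    g=wv(s["ee_pos"]-R.apply([0,0,robot.hold_point_z]))
    a=np.arctan2(-g[1],g[2]-82)%(2*np.pi)
    print("t",round(s["time_s"],2),"grasp",np.round(g,1),"a",round(a,3),"rad",round(np.hypot(g[1],g[2]-82),1),"rpy",np.round(s["orientation"],3),"F",np.round(s["force"],1),"w",round(s["grip_width"],4))
    p=g[1:].copy();c,q=np.cos(VY),np.sin(VY)
    for i in range(n):
        a+=step;t=np.array([-r*np.sin(a),82+r*np.cos(a)]);d=t-p;p=t
        w=np.array([-q*d[0],c*d[0],d[1]])/10
        print(" a",round(a,2),np.round(R.inv().apply(w),2))
    return R,g
E
python3 -c "
from h import *
R,g=crank()
w=vw(-138,-29.8,100)-vw(*g);print(R.inv().apply(w)*100, R.inv().apply(vw(-138,-29.8,55.3)-vw(-138,-29.8,100))*100)"
```

```text
t 12.05 grasp [-136.4  -12.5  213.3] a 0.095 rad 131.9 rpy [-3.14   0.105 -0.279] F [ 0.   0.3 -0.7] w 0.0856
[ 2.90416685  0.11256942 11.08908677] [0.46700352 0.00695886 4.44553251]
```

Call:
drive_tool --rows '[{"travel":[1,0,1],"roll":-0.035,"gripper":0},{"travel":[1.2,0.1,2],"roll":0,"gripper":0},{"travel":[0.7,0,3],"roll":0,"gripper":0},{"travel":[0,0,2.5],"roll":0,"gripper":0},{"travel":[0,0,1.5],"roll":0,"gripper":0},{"travel":[0,0,0.5],"roll":0,"gripper":0},{"travel":[0,0,0],"roll":0,"gripper":0}]'

```text
time_s: 12.75
ee_pos: [0.555, -0.0091, 0.0798]
orientation: [-3.134, 0.111, -0.22]
force: [-0.4, -0.1, -0.1]
grip_width: 0.0857
```

```bash
python3 -c "
from h import *
R,g=crank()
w=vw(-138,-29.8,55.3)-vw(*g);print(R.inv().apply(w)*100)
go(VY-np.pi/2)"
```

```text
t 12.75 grasp [-137.2  -28.2   98.3] a 1.046 rad 32.6 rpy [-3.134  0.111 -0.22 ] F [-0.4 -0.1 -0.1] w 0.0857
[0.63234427 0.12095195 4.26011938]
t 12.75 vise mm [-137.1  -26.1   79.8] rpy [-3.134  0.111 -0.22 ] F [-0.4 -0.1 -0.1] w 0.0857
roll 0.024
```

Call:
drive_tool --rows '[{"travel":[0.2,0,1],"roll":0.024,"gripper":0},{"travel":[0.2,0,1.5],"roll":0,"gripper":0},{"travel":[0.1,0,1],"roll":0,"gripper":0},{"travel":[0.1,0,0.6],"roll":0,"gripper":0},{"travel":[0,0,0],"roll":0,"gripper":0},{"travel":[0,0,0],"roll":0,"gripper":0}]'

```text
time_s: 13.35
ee_pos: [0.5596, -0.0098, 0.0385]
orientation: [-3.136, 0.104, -0.245]
force: [1.4, 0.5, 0.4]
grip_width: 0.0855
```

```bash
python3 -c "
from h import *
R,g=crank()
w=vw(-138,-29.8,55.3)-vw(*g);print(R.inv().apply(w)*100)
go(VY-np.pi/2)
im,d=save('scene','s3')
cv2.imwrite('pics/s3c.png',cv2.resize(im[180:310,210:390],None,fx=4,fy=4))"
```

```text
t 13.35 grasp [-136.7  -32.7   57.1] a 2.221 rad 41.1 rpy [-3.136  0.104 -0.245] F [1.4 0.5 0.4] w 0.0855
[-0.26746248  0.13051346  0.21223506]
t 13.35 vise mm [-136.6  -30.7   38.5] rpy [-3.136  0.104 -0.245] F [1.4 0.5 0.4] w 0.0855
roll -0.001
```

View pics/s3c.png

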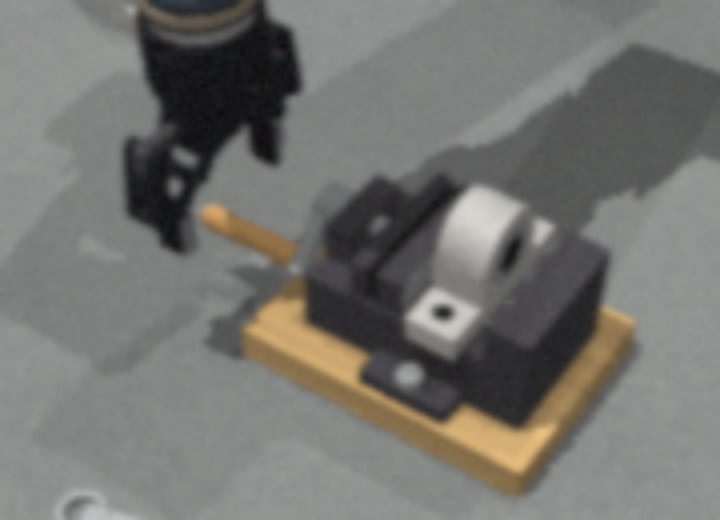

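The picture shows the fingers on either side of the handle end, tips at (180,250) and (272,160), and the handle tip at (205,213). I'll centre on it and close.

Call:
drive_tool --rows '[{"travel":[-0.2,0.0,0.1],"roll":0,"gripper":0.3},{"travel":[0,0.0,0.1],"roll":0,"gripper":0.6},{"travel":[0,0,0],"roll":0,"gripper":1},{"travel":[0,0,0],"roll":0,"gripper":1},{"travel":[0,0,0],"roll":0,"gripper":1},{"travel":[0,0,0],"roll":0,"gripper":1},{"travel":[0,0,0],"roll":0,"gripper":1},{"travel":[0,0,0],"roll":0,"gripper":1},{"travel":[0,0,0],"roll":0,"gripper":1},{"travel":[0,0,0],"roll":0,"gripper":1}]' --grip_force 40

```text
time_s: 14.4
ee_pos: [0.5584, -0.0094, 0.0384]
orientation: [-3.136, 0.101, -0.245]
force: [-0.5, 0.5, 0.9]
grip_width: 0.0001
```

```bash
python3 -c "
from h import *
crank(6,.25)"
```

```text
t 14.4 grasp [-136.6  -31.4   57. ] a 2.244 rad 40.2 rpy [-3.136  0.101 -0.245] F [-0.5  0.5  0.9] w 0.0001
 a 2.49 [-0.65  0.    0.76]
 a 2.74 [-0.81  0.    0.58]
 a 2.99 [-0.93  0.    0.36]
 a 3.24 [-0.99  0.    0.12]
 a 3.49 [-0.99  0.   -0.13]
 a 3.74 [-0.93 -0.   -0.37]
```

```bash
python3 -c "
from h import *
im,d=save('scene','s4');w,dw=save('wrist','w4')
a=cv2.resize(im[200:300,225:325],(500,500),interpolation=cv2.INTER_CUBIC)
cv2.imwrite('pics/s4c.png',np.hstack([a[:, :400],cv2.resize(w[170:420,180:380],(400,500))]))
P=cloud('scene',d)
for (u,v) in ((262,234),(264,236),(266,237),(270,238),(274,240),(278,242),(282,243)): print(u,v,im[v,u],np.round(wv(P[v,u]),1))
m=(im[...,2]>im[...,0].astype(int)+40)&(im[...,2]>120)
V=(P-VO);c,s=np.cos(VY),np.sin(VY);X=(c*V[...,0]+s*V[...,1])*1000;Y=(-s*V[...,0]+c*V[...,1])*1000;Z=V[...,2]*1000
k=m&(X<-98)&(X>-170)&(Z>40)&(abs(Y)<60)
for x in range(-160,-95,10):
  q=k&(X>=x)&(X<x+10);print(x,q.sum(),np.round([np.median(Y[q]),np.median(Z[q]),Z[q].max()],1) if q.any() else '')
"
```

```text
262 234 [ 55  87 113] [-147.8  -35.3   60. ]
264 236 [ 47  82 106] [-143.1  -33.1   53.9]
266 237 [ 59  90 113] [-133.3  -37.6   59.1]
270 238 [ 59 100 133] [-124.   -33.1   57.3]
274 240 [ 70 110 141] [-110.7  -34.    58.3]
278 242 [ 66 107 138] [-99.1 -32.9  56.9]
282 243 [ 72 108 135] [-87.  -32.6  60. ]
-160 2 [-34.6  55.7  58.5]
-150 3 [-34.8  54.1  54.8]
-140 0 
-130 12 [-31.5  58.9  62.5]
-120 19 [-31.7  59.2  63.9]
-110 19 [-31.6  58.9  63.4]
-100 5 [-32.9  61.1  61.8]
```

View pics/s4c.png

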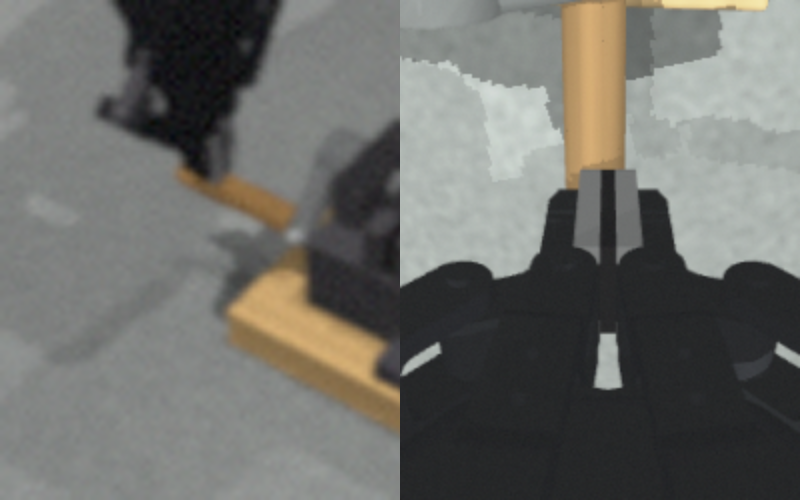

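```bash
python3 -c "
from h import *
w=cv2.imread('pics/w4.png');d=np.load('pics/w4.npy');c=robot.camera_model('wrist');K=c['mtx'];T=np.array(c['T_tool_cam'])
s=robot.state();R=Ro.from_euler('xyz',s['orientation'])
for (u,v) in ((278,190),(278,220),(278,240),(278,250),(278,257),(272,270),(275,262),(290,262),(284,262),(284,258),(295,285),(275,285),(293,258),(290,240)):
  x,y=(u-K[0][2])/K[0][0],(v-K[1][2])/K[1][1];th=np.hypot(x,y);z=d[v,u];k=np.tan(th)/th
  p=T[:3,:3]@np.array([x*k*z,y*k*z,z])+T[:3,3]
  print((u,v),w[v,u],'tool mm',np.round(p*1000,1),'vise',np.round(wv(R.apply(p)+s['ee_pos']),1))
"
```

```text
(278, 190) [114 167 207] tool mm [ -2.5 -40.4 -22.5] vise [-96.3 -29.3  61.3]
(278, 220) [114 164 203] tool mm [ -2.6 -25.4 -22.4] vise [-111.3  -29.2   61.1]
(278, 240) [111 166 204] tool mm [ -2.7 -14.9 -22.6] vise [-121.7  -29.1   61.2]
(278, 250) [112 164 204] tool mm [ -2.7  -9.9 -23.5] vise [-126.8  -29.2   62.1]
(278, 257) [116 116 114] tool mm [ -2.6 -10.7 -32.9] vise [-126.   -30.3   71.4]
(272, 270) [116 117 115] tool mm [ -4.9 -11.6 -47.1] vise [-125.2  -29.4   85.8]
(275, 262) [114 115 113] tool mm [ -3.8 -11.6 -39.6] vise [-125.2  -29.7   78.3]
(290, 262) [116 117 115] tool mm [  2.9 -11.4 -39.3] vise [-125.3  -36.4   77.3]
(284, 262) [37 35 36] tool mm [  0.2 -11.5 -39.6] vise [-125.2  -33.7   77.8]
(284, 258) [36 36 36] tool mm [  0.2 -11.  -34.5] vise [-125.7  -33.2   72.7]
(295, 285) [111 111 109] tool mm [  4.6 -11.3 -59.1] vise [-125.5  -40.    96.8]
(275, 285) [111 111 109] tool mm [ -3.4 -11.6 -59.4] vise [-125.3  -32.2   97.9]
(293, 258) [113 114 112] tool mm [  4.4 -11.1 -34.8] vise [-125.6  -37.4   72.6]
(290, 240) [ 86 128 155] tool mm [  3.3 -13.4 -19. ] vise [-123.3  -34.7   57.1]
```

```bash
python3 -c "
from h import *
c=robot.camera_model('wrist');K=c['mtx'];T=np.array(c['T_tool_cam'])
for f in('w1','w4'):
  w=cv2.imread(f'pics/{f}.png');d=np.load(f'pics/{f}.npy')
  v,u=np.mgrid[:420,:560];x,y=(u-K[0][2])/K[0][0],(v-K[1][2])/K[1][1];th=np.hypot(x,y);k=np.tan(th)/th
  P=np.stack([x*k*d,y*k*d,d],-1)@T[:3,:3].T+T[:3,3];P*=1000
  sat=w.max(-1).astype(int)-w.min(-1)
  g=(d>0)&(d<.4)&(sat<15)&(abs(P[...,0])<60)&(P[...,2]>-90)&(P[...,2]<40)&(abs(P[...,1])<40)
  print(f,g.sum())
  for z in range(-90,20,6):
    q=g&(P[...,2]>=z)&(P[...,2]<z+6)
    if q.sum():print(z,q.sum(),'x',np.round(np.percentile(P[q][:,0],[0,25,50,75,100])),'y',np.round(np.percentile(P[q][:,1],[5,50,95])))
"
```

```text
w1 6091
-90 1085 x [-60. -50.  40.  50.  60.] y [-14. -12.  -7.]
-84 435 x [-60. -47. -43.  47.  60.] y [-13. -12.  -4.]
-78 896 x [-56. -43.  42.  44.  56.] y [-12.  -9.   1.]
-72 909 x [-56. -43. -42.  43.  57.] y [-11.  -7.   8.]
-66 828 x [-56. -43.  42.  43.  57.] y [-12.  -7.   9.]
-60 754 x [-56. -43. -42.  43.  57.] y [-12.  -7.   9.]
-54 674 x [-56. -43.  42.  43.  56.] y [-12.  -7.   8.]
-48 436 x [-55. -43.  -0.  43.  54.] y [-11.  -5.   9.]
-42 74 x [-43. -43.   0.  43.  43.] y [-8. -1.  8.]
w4 19206
-90 2817 x [-43. -28.   3.  28.  43.] y [-13. -11.   8.]
-84 3478 x [-39. -23.  -3.  23.  39.] y [-13. -11.   8.]
-78 1827 x [-33. -10.   2.  10.  34.] y [-14. -12.   7.]
-72 577 x [-27. -10.   0.   9.  24.] y [-14. -12.  -5.]
-66 669 x [-13.  -1.  -0.   1.  13.] y [-12.  -9.   9.]
-60 446 x [-14.  -6.   0.   6.  14.] y [-12. -11.  -7.]
-54 430 x [-13.  -6.   0.   6.  13.] y [-12. -11.  -7.]
-48 422 x [-13.  -7.  -0.   7.  14.] y [-12.  -9.  -6.]
-42 341 x [-14.  -8.   0.   7.  14.] y [-12.  -8.  -7.]
-36 192 x [-13.  -4.   0.   5.  12.] y [-11. -11.  -7.]
```

The fingers closed on nothing. In the wrist depth, the pads end about 30 mm behind the reported TCP when shut (tool z about -31) and at -42 when open. The handle axis is at tool x -2.8 mm, z -14.5 mm, and the scene picture also shows the tips above the handle. So the real grasp point is about 45 mm behind the TCP. I'll open, go 3 cm deeper and grip again.

Call:
drive_tool --rows '[{"travel":[0,0,0],"roll":0,"gripper":0.5},{"travel":[0,0,0],"roll":0,"gripper":0.5},{"travel":[0,0,0],"roll":0,"gripper":0.5},{"travel":[-0.2,0,0],"roll":0,"gripper":0.5},{"travel":[0,0,0],"roll":0,"gripper":0.5},{"travel":[0,0,0.5],"roll":0,"gripper":0.5},{"travel":[0,0,0.7],"roll":0,"gripper":0.5},{"travel":[0,0,0.7],"roll":0,"gripper":0.5},{"travel":[0,0,0.5],"roll":0,"gripper":0.5},{"travel":[0,0,0.3],"roll":0,"gripper":0.5},{"travel":[0,0,0],"roll":0,"gripper":0.5}]'

```text
time_s: 15.6
ee_pos: [0.5528, -0.0079, 0.0086]
orientation: [-3.136, 0.102, -0.245]
force: [-0.0, 0.1, 0.3]
grip_width: 0.0427
```

```bash
sed -i 's/robot.hold_point_z/HP/; s/^VY=/HP=.045\nVY=/' h.py; python3 -c "
from h import *
R,g=crank();print(R.inv().apply(vw(-137,-29.8,55.3)-vw(*g))*100)"
```

```text
t 15.6 grasp [-136.6  -28.3   53.3] a 2.363 rad 40.3 rpy [-3.136  0.102 -0.245] F [-0.   0.1  0.3] w 0.0427
[ 0.13283333  0.03400838 -0.21192184]
```

Call:
drive_tool --rows '[{"travel":[0.1,0,-0.1],"roll":0,"gripper":1},{"travel":[0,0,0],"roll":0,"gripper":1},{"travel":[0,0,0],"roll":0,"gripper":1},{"travel":[0,0,0],"roll":0,"gripper":1},{"travel":[0,0,0],"roll":0,"gripper":1},{"travel":[0,0,0],"roll":0,"gripper":1}]' --grip_force 40

```text
time_s: 16.2
ee_pos: [0.5522, -0.0078, 0.0095]
orientation: [-3.137, 0.106, -0.245]
force: [-1.1, -0.2, -0.8]
grip_width: 0.0146
```

```bash
python3 -c "
from h import *
crank(8,.2)"
```

```text
t 16.2 grasp [-136.7  -27.9   54.2] a 2.354 rad 39.4 rpy [-3.137  0.106 -0.245] F [-1.1 -0.2 -0.8] w 0.0146
 a 2.55 [-0.51  0.    0.61]
 a 2.75 [-0.66  0.    0.45]
 a 2.95 [-0.74  0.    0.31]
 a 3.15 [-0.78  0.    0.15]
 a 3.35 [-0.8   0.   -0.01]
 a 3.55 [-0.78 -0.   -0.16]
 a 3.75 [-0.73 -0.   -0.32]
 a 3.95 [-0.66 -0.   -0.46]
```

Handle gripped (14.6 mm opening). I'll start cranking.

Call:
drive_tool --rows '[{"travel":[-0.5,0,0.6],"roll":0,"gripper":1},{"travel":[-0.65,0,0.45],"roll":0,"gripper":1},{"travel":[-0.75,0,0.3],"roll":0,"gripper":1},{"travel":[-0.8,0,0.15],"roll":0,"gripper":1}]'

```text
time_s: 16.6
ee_pos: [0.5376, -0.0043, 0.0]
orientation: [-3.136, 0.076, -0.247]
force: [8.8, -1.5, -12.1]
grip_width: 0.0143
```

```bash
python3 -c "
from h import *
crank(8,.25)"
```

```text
t 16.6 grasp [-136.9  -11.4   44.9] a 2.842 rad 38.8 rpy [-3.136  0.076 -0.247] F [  8.8  -1.5 -12.1] w 0.0143
 a 3.09 [-0.92  0.    0.36]
 a 3.34 [-1.  0.  0.]
 a 3.59 [-0.97  0.   -0.25]
 a 3.84 [-0.88 -0.   -0.48]
 a 4.09 [-0.73 -0.   -0.68]
 a 4.34 [-0.54 -0.   -0.84]
 a 4.59 [-0.31 -0.   -0.95]
 a 4.84 [-0.07 -0.01 -0.99]
```

```bash
cat >> h.py <<'E'
def tang(n=10,adv=.21,m=11.5):
    R,g=crank();a=np.arctan2(-g[1],g[2]-82);c,q=np.cos(VY),np.sin(VY)
    e=40-np.hypot(g[1],g[2]-82)
    for i in range(n):
        b=a+adv*(i+.5);d=m*np.array([-np.cos(b),-np.sin(b)])
        if i==0:d+=0*e
        w=np.array([-q*d[0],c*d[0],d[1]])/10
        print(" ",round(b%6.2832,2),np.round(R.inv().apply(w),1)[[0,2]])
E
python3 -c "
from h import *
tang()"
```

```text
t 16.6 grasp [-136.9  -11.4   44.9] a 2.842 rad 38.8 rpy [-3.136  0.076 -0.247] F [  8.8  -1.5 -12.1] w 0.0143
  2.95 [-1.1  0.3]
  3.16 [-1.1  0.1]
  3.37 [-1.1 -0.2]
  3.58 [-1.1 -0.4]
  3.79 [-1.  -0.6]
  4.0 [-0.8 -0.8]
  4.21 [-0.6 -1. ]
  4.42 [-0.4 -1.1]
  4.63 [-0.2 -1.1]
  4.84 [ 0.1 -1.1]
```

Call:
drive_tool --rows '[{"travel":[-1.1,0,0.3],"roll":0,"gripper":1},{"travel":[-1.1,0,0.1],"roll":0,"gripper":1},{"travel":[-1.1,0,-0.2],"roll":0,"gripper":1},{"travel":[-1.1,0,-0.4],"roll":0,"gripper":1},{"travel":[-1.0,0,-0.6],"roll":0,"gripper":1},{"travel":[-0.8,0,-0.8],"roll":0,"gripper":1}]'

```text
time_s: 17.2
ee_pos: [0.4932, 0.007, 0.0188]
orientation: [-3.134, 0.039, -0.249]
force: [6.7, -2.6, -4.2]
grip_width: 0.015
```

```bash
python3 -c "
from h import *
tang()"
```

```text
t 17.2 grasp [-136.7   36.    63.8] a 4.245 rad 40.4 rpy [-3.134  0.039 -0.249] F [ 6.7 -2.6 -4.2] w 0.015
  4.35 [-0.4 -1.1]
  4.56 [-0.2 -1.1]
  4.77 [ 0.  -1.1]
  4.98 [ 0.3 -1.1]
  5.19 [ 0.5 -1. ]
  5.4 [ 0.7 -0.9]
  5.61 [ 0.9 -0.8]
  5.82 [ 1.  -0.6]
  6.03 [ 1.1 -0.3]
  6.24 [ 1.1 -0.1]
```

Call:
drive_tool --rows '[{"travel":[-0.4,0,-1.1],"roll":0,"gripper":1},{"travel":[-0.2,0,-1.1],"roll":0,"gripper":1},{"travel":[0,0,-1.1],"roll":0,"gripper":1},{"travel":[0.3,0,-1.1],"roll":0,"gripper":1},{"travel":[0.5,0,-1.0],"roll":0,"gripper":1},{"travel":[0.7,0,-0.9],"roll":0,"gripper":1},{"travel":[0.9,0,-0.8],"roll":0,"gripper":1}]'

```text
time_s: 17.9
ee_pos: [0.522, 0.0001, 0.0854]
orientation: [-3.132, 0.015, -0.253]
force: [3.1, -0.8, -50.5]
grip_width: 0.0139
```

```bash
python3 -c "
from h import *
tang(10,.23)"
```

```text
t 17.9 grasp [-136.5    7.4  130.4] a 6.132 rad 49.0 rpy [-3.132  0.015 -0.253] F [  3.1  -0.8 -50.5] w 0.0139
  6.25 [ 1.1 -0.1]
  0.19 [1.1 0.2]
  0.42 [1.1 0.5]
  0.65 [0.9 0.7]
  0.88 [0.7 0.9]
  1.11 [0.5 1. ]
  1.34 [0.3 1.1]
  1.57 [0.  1.1]
  1.8 [-0.2  1.1]
  2.03 [-0.5  1. ]
```

The tool overran upward near the top and the pads slipped up about 9 mm. I'll ease the grip, recentre, and regrip.

Call:
drive_tool --rows '[{"travel":[0,0,0],"roll":0,"gripper":0.72},{"travel":[0,0,0],"roll":0,"gripper":0.72},{"travel":[0,0,0],"roll":0,"gripper":0.72}]'

```text
time_s: 18.2
ee_pos: [0.5183, 0.001, 0.0851]
orientation: [-3.132, 0.023, -0.252]
force: [1.5, -1.3, -0.6]
grip_width: 0.0243
```

```bash
python3 -c "
from h import *
tang(10,.23)"
```

```text
t 18.2 grasp [-136.6   10.9  130.1] a 6.061 rad 49.3 rpy [-3.132  0.023 -0.252] F [ 1.5 -1.3 -0.6] w 0.0243
  6.18 [ 1.1 -0.1]
  0.12 [1.1 0.1]
  0.35 [1.1 0.4]
  0.58 [1.  0.6]
  0.81 [0.8 0.8]
  1.04 [0.6 1. ]
  1.27 [0.4 1.1]
  1.5 [0.1 1.1]
  1.73 [-0.2  1.1]
  1.96 [-0.4  1.1]
```

Call:
drive_tool --rows '[{"travel":[0,0,0.5],"roll":0,"gripper":0.72},{"travel":[0,0,0.4],"roll":0,"gripper":0.72},{"travel":[0,0,0],"roll":0,"gripper":1},{"travel":[0,0,0],"roll":0,"gripper":1},{"travel":[0,0,0],"roll":0,"gripper":1},{"travel":[0,0,0],"roll":0,"gripper":1}]'

```text
time_s: 18.8
ee_pos: [0.5199, 0.0007, 0.0788]
orientation: [-3.132, 0.016, -0.251]
force: [1.7, 0.7, -2.9]
grip_width: 0.0147
```

```bash
python3 -c "
from h import *
tang(10,.23)"
```

```text
t 18.8 grasp [-136.4    9.6  123.8] a 6.058 rad 42.9 rpy [-3.132  0.016 -0.251] F [ 1.7  0.7 -2.9] w 0.0147
  6.17 [ 1.1 -0.1]
  0.12 [1.1 0.1]
  0.35 [1.1 0.4]
  0.58 [1.  0.6]
  0.81 [0.8 0.8]
  1.04 [0.6 1. ]
  1.27 [0.4 1.1]
  1.5 [0.1 1.1]
  1.73 [-0.2  1.1]
  1.96 [-0.4  1.1]
```

Call:
drive_tool --rows '[{"travel":[1.0,0,0.1],"roll":0,"gripper":1},{"travel":[1.0,0,0.2],"roll":0,"gripper":1},{"travel":[1.0,0,0.4],"roll":0,"gripper":1},{"travel":[0.9,0,0.6],"roll":0,"gripper":1},{"travel":[0.8,0,0.8],"roll":0,"gripper":1}]'

```text
time_s: 19.3
ee_pos: [0.5576, -0.0087, 0.0656]
orientation: [-3.133, 0.033, -0.248]
force: [-2.3, -0.9, 4.3]
grip_width: 0.0143
```

```bash
python3 -c "
from h import *
tang(10,.23)"
```

```text
t 19.3 grasp [-136.4  -30.1  110.6] a 0.811 rad 41.5 rpy [-3.133  0.033 -0.248] F [-2.3 -0.9  4.3] w 0.0143
  0.93 [0.7 0.9]
  1.16 [0.5 1. ]
  1.39 [0.2 1.1]
  1.62 [-0.   1.1]
  1.85 [-0.3  1.1]
  2.08 [-0.5  1. ]
  2.31 [-0.7  0.9]
  2.54 [-0.9  0.7]
  2.77 [-1.1  0.5]
  3.0 [-1.1  0.2]
```

Call:
drive_tool --rows '[{"travel":[0.6,0,0.9],"roll":0,"gripper":1},{"travel":[0.4,0,1.0],"roll":0,"gripper":1},{"travel":[0.2,0,1.1],"roll":0,"gripper":1},{"travel":[0,0,1.1],"roll":0,"gripper":1},{"travel":[-0.3,0,1.0],"roll":0,"gripper":1},{"travel":[-0.6,0,0.8],"roll":0,"gripper":1}]'

```text
time_s: 19.9
ee_pos: [0.5478, -0.0062, 0.005]
orientation: [-3.134, 0.058, -0.247]
force: [-7.0, 1.3, 20.4]
grip_width: 0.0146
```

```bash
python3 -c "
from h import *
tang(10,.23)"
```

```text
t 19.9 grasp [-136.3  -21.1   49.9] a 2.56 rad 38.4 rpy [-3.134  0.058 -0.247] F [-7.   1.3 20.4] w 0.0146
  2.67 [-1.   0.6]
  2.9 [-1.1  0.3]
  3.13 [-1.1  0.1]
  3.36 [-1.1 -0.2]
  3.59 [-1.1 -0.4]
  3.82 [-0.9 -0.7]
  4.05 [-0.8 -0.9]
  4.28 [-0.5 -1. ]
  4.51 [-0.3 -1.1]
  4.74 [-0.  -1.1]
```

Call:
drive_tool --rows '[{"travel":[-0.9,0,0.4],"roll":0,"gripper":1},{"travel":[-1.1,0,0.2],"roll":0,"gripper":1},{"travel":[-1.1,0,0],"roll":0,"gripper":1},{"travel":[-1.1,0,-0.2],"roll":0,"gripper":1},{"travel":[-1.0,0,-0.5],"roll":0,"gripper":1},{"travel":[-0.8,0,-0.7],"roll":0,"gripper":1}]'

```text
time_s: 20.5
ee_pos: [0.5, 0.0056, 0.0122]
orientation: [-3.134, 0.033, -0.25]
force: [3.2, -0.9, -4.9]
grip_width: 0.0143
```

```bash
python3 -c "
from h import *
tang(10,.23)"
```

```text
t 20.5 grasp [-136.5   29.3   57.1] a 4.009 rad 38.4 rpy [-3.134  0.033 -0.25 ] F [ 3.2 -0.9 -4.9] w 0.0143
  4.12 [-0.7 -0.9]
  4.35 [-0.4 -1.1]
  4.58 [-0.2 -1.1]
  4.81 [ 0.1 -1.1]
  5.04 [ 0.3 -1.1]
  5.27 [ 0.6 -1. ]
  5.5 [ 0.8 -0.8]
  5.73 [ 1.  -0.6]
  5.96 [ 1.1 -0.4]
  6.19 [ 1.1 -0.1]
```

Call:
drive_tool --rows '[{"travel":[-0.6,0,-0.9],"roll":0,"gripper":1},{"travel":[-0.4,0,-1.0],"roll":0,"gripper":1},{"travel":[-0.1,0,-1.0],"roll":0,"gripper":1},{"travel":[0.2,0,-1.0],"roll":0,"gripper":1},{"travel":[0.6,0,-0.7],"roll":0,"gripper":1}]'

```text
time_s: 21.0
ee_pos: [0.4946, 0.007, 0.0607]
orientation: [-3.133, 0.039, -0.25]
force: [-1.7, 1.2, -7.2]
grip_width: 0.0147
```

```bash
python3 -c "
from h import *
tang(10,.23)"
```

```text
t 21.0 grasp [-136.4   34.6  105.7] a 5.312 rad 41.9 rpy [-3.133  0.039 -0.25 ] F [-1.7  1.2 -7.2] w 0.0147
  5.43 [ 0.7 -0.9]
  5.66 [ 0.9 -0.7]
  5.89 [ 1.  -0.5]
  6.12 [ 1.1 -0.2]
  0.06 [1.1 0. ]
  0.29 [1.1 0.3]
  0.52 [1.  0.5]
  0.75 [0.9 0.8]
  0.98 [0.7 0.9]
  1.21 [0.4 1.1]
```

Call:
drive_tool --rows '[{"travel":[0.8,0,-0.5],"roll":0,"gripper":1},{"travel":[0.9,0,-0.4],"roll":0,"gripper":1},{"travel":[1.0,0,-0.1],"roll":0,"gripper":1},{"travel":[1.0,0,0.1],"roll":0,"gripper":1}]'

```text
time_s: 21.4
ee_pos: [0.5008, 0.0051, 0.0698]
orientation: [-3.136, 0.107, -0.245]
force: [-14.4, 2.0, 22.5]
grip_width: 0.0146
```

```bash
python3 -c "
from h import *
tang(10,.22)"
```

```text
t 21.4 grasp [-136.6   25.1  114.5] a 5.625 rad 41.1 rpy [-3.136  0.107 -0.245] F [-14.4   2.   22.5] w 0.0146
  5.74 [ 0.9 -0.7]
  5.96 [ 1.  -0.5]
  6.18 [ 1.1 -0.2]
  0.11 [1.1 0. ]
  0.33 [1.1 0.3]
  0.55 [1.  0.5]
  0.77 [0.9 0.7]
  0.99 [0.7 0.9]
  1.21 [0.5 1. ]
  1.43 [0.3 1.1]
```

Call:
drive_tool --rows '[{"travel":[1.0,0,-0.8],"roll":0,"gripper":1},{"travel":[1.2,0,-0.7],"roll":0,"gripper":1},{"travel":[1.3,0,-0.5],"roll":0,"gripper":1}]'

```text
time_s: 21.7
ee_pos: [0.5221, 0.0002, 0.0812]
orientation: [-3.136, 0.14, -0.245]
force: [-4.1, 2.7, -24.1]
grip_width: 0.014
```

```bash
python3 -c "
from h import *
tang(6,.22,13)"
```

```text
t 21.7 grasp [-136.2    1.8  125.7] a 6.242 rad 43.8 rpy [-3.136  0.14  -0.245] F [ -4.1   2.7 -24.1] w 0.014
  0.07 [ 1.3 -0.1]
  0.29 [1.3 0.2]
  0.51 [1.2 0.5]
  0.73 [1.1 0.7]
  0.95 [0.9 0.9]
  1.17 [0.7 1.1]
```

Call:
drive_tool --rows '[{"travel":[1.1,0,0.2],"roll":0,"gripper":1},{"travel":[1.1,0,0.3],"roll":0,"gripper":1},{"travel":[1.0,0,0.5],"roll":0,"gripper":1}]'

```text
time_s: 22.0
ee_pos: [0.5456, -0.0059, 0.0728]
orientation: [-3.137, 0.157, -0.244]
force: [-4.1, 1.1, 4.3]
grip_width: 0.0145
```

```bash
python3 -c "
from h import *
tang(6,.15,10)"
```

```text
t 22.0 grasp [-136.4  -23.2  117.2] a 0.583 rad 42.2 rpy [-3.137  0.157 -0.244] F [-4.1  1.1  4.3] w 0.0145
  0.66 [0.9 0.5]
  0.81 [0.8 0.6]
  0.96 [0.7 0.7]
  1.11 [0.6 0.8]
  1.26 [0.5 0.9]
  1.41 [0.3 0.9]
```

Call:
drive_tool --rows '[{"travel":[0.7,0,0.5],"roll":0,"gripper":1},{"travel":[0.6,0,0.6],"roll":0,"gripper":1},{"travel":[0.3,0,0.5],"roll":0,"gripper":1}]'

```text
time_s: 22.3
ee_pos: [0.5562, -0.0085, 0.0604]
orientation: [-3.137, 0.165, -0.245]
force: [-1.6, -0.3, 7.2]
grip_width: 0.0147
```

```bash
python3 -c "
from h import *
tang(4,.15,8)"
```

```text
t 22.3 grasp [-136.4  -34.5  104.7] a 0.988 rad 41.3 rpy [-3.137  0.165 -0.245] F [-1.6 -0.3  7.2] w 0.0147
  1.06 [0.5 0.6]
  1.21 [0.4 0.7]
  1.36 [0.3 0.7]
  1.51 [0.2 0.8]
```

Call:
drive_tool --rows '[{"travel":[0.3,0,0.5],"roll":0,"gripper":1},{"travel":[0.2,0,0.5],"roll":0,"gripper":1}]'

```text
time_s: 22.5
ee_pos: [0.5591, -0.0092, 0.0539]
orientation: [-3.137, 0.167, -0.245]
force: [-1.5, -0.2, 6.8]
grip_width: 0.0143
```

```bash
python3 -c "
from h import *
tang(1,.15,8)
im,d=save('scene','s5')
cv2.imwrite('pics/s5c.png',cv2.resize(im[180:310,210:390],None,fx=4,fy=4))"
```

```text
t 22.5 grasp [-136.4  -37.6   98.3] a 1.162 rad 41.0 rpy [-3.137  0.167 -0.245] F [-1.5 -0.2  6.8] w 0.0143
  1.24 [0.4 0.7]
```

View pics/s5c.png

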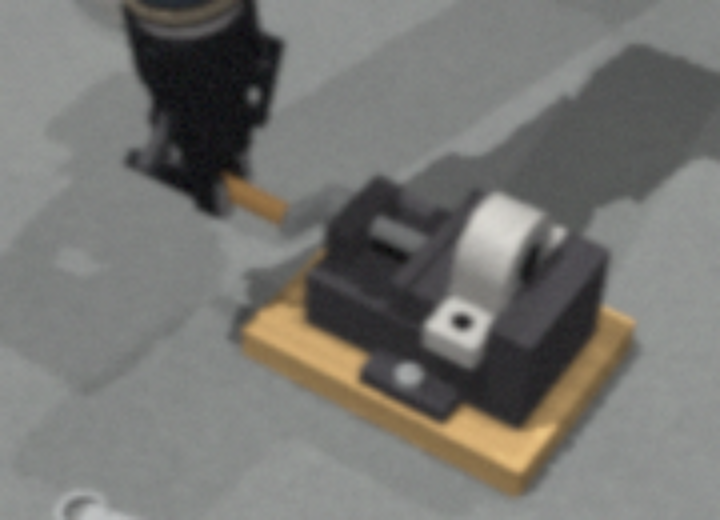

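The sliding jaw has pushed the housing, at crop (490,260), flush against the fixed jaw, and the crank is at about 13.7. I'll release and retreat.

Call:
drive_tool --rows '[{"travel":[0,0,0],"roll":0,"gripper":0.3},{"travel":[0,0,0],"roll":0,"gripper":0},{"travel":[0,0,0],"roll":0,"gripper":0},{"travel":[0,0,0],"roll":0,"gripper":0},{"travel":[0,0,0],"roll":0,"gripper":0},{"travel":[0,0,0],"roll":0,"gripper":0},{"travel":[0,0,-1],"roll":0,"gripper":0},{"travel":[0,0,-2],"roll":0,"gripper":0},{"travel":[0,0,-3],"roll":0,"gripper":0},{"travel":[0,0,-3],"roll":0,"gripper":0},{"travel":[0,0,-3],"roll":0,"gripper":0},{"travel":[0,0,-2],"roll":0,"gripper":0},{"travel":[0,0,0],"roll":0,"gripper":0},{"travel":[0,0,0],"roll":0,"gripper":0}]'

```text
time_s: 23.95
ee_pos: [0.5823, -0.0159, 0.2025]
orientation: [-3.137, 0.168, -0.245]
force: [-0.3, 0.0, -0.8]
grip_width: 0.0855
```

```bash
python3 -c "
from h import *
im,d=save('scene','s6')
cv2.imwrite('pics/s6c.png',im)
P=cloud('scene',d);P[d<=0]=0;V=P-VO;c,s=np.cos(VY),np.sin(VY);V=np.stack([c*V[...,0]+s*V[...,1],-s*V[...,0]+c*V[...,1],V[...,2]],-1)*1000
S=V[150:320,240:400].reshape(-1,3);col=im[150:320,240:400].reshape(-1,3).min(1)
b=S[(S[:,2]>104)&(S[:,2]<150)&(S[:,0]>0)&(S[:,0]<75)&(abs(S[:,1])<45)];print('ring',len(b),np.percentile(b,[2,50,98],axis=0).round(1),cv2.minAreaRect(b[:,:2].astype(np.float32)))
f=S[(S[:,2]>80)&(S[:,2]<94)&(S[:,0]>22)&(S[:,0]<64)&(abs(S[:,1])>32)&(col>100)]
for sg in(1,-1):
  q=f[f[:,1]*sg>0];print('foot',sg,len(q),np.percentile(q,[2,50,98],axis=0).round(1) if len(q) else '')
h=V[(V[...,0]<-105)&(V[...,0]>-150)&(V[...,2]>40)&(V[...,2]<140)&(abs(V[...,1])<55)&(im[...,2]>im[...,0].astype(int)+35)];print('handle',len(h),np.median(h,0).round(1))
o=np.load('pics/s0.npy');i0=cv2.imread('pics/s0.png');dd=cv2.absdiff(im,i0).max(-1)
for n,(a,b2,c2,e) in dict(carton=(90,220,170,285),wrench=(215,295,305,345),oil=(385,275,430,340),bin=(425,205,500,285)).items():print(n,(dd[b2:e,a:c2]>60).mean().round(3))
"
```

```text
ring 429 [[ 27.6 -30.7 105.4]
 [ 48.7 -15.3 128.7]
 [ 61.3  21.  140.6]] ((43.615234375, -0.9657344818115234), (61.19403839111328, 35.929527282714844), 89.2320785522461)
foot 1 9 [[50.9 43.3 86. ]
 [54.6 54.6 87.3]
 [56.2 58.6 88.5]]
foot -1 152 [[ 26.3 -60.7  80.1]
 [ 43.3 -50.1  87.5]
 [ 60.1 -32.8  91. ]]
handle 102 [-126.5  -41.8  100.4]
carton 0.0
wrench 0.0
oil 0.0
bin 0.0
```

View pics/s6c.png

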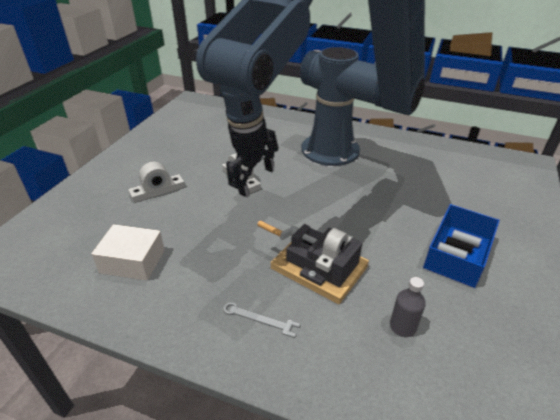

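```bash
python3 -c "
from plant import robot
print(robot.finish_job())"
```

```text
the job is handed in; nothing more can be done
None
```

The housing is clamped upright in the vise against the fixed jaw, and I handed the job in at about 24 s of the 64 s. `finish_job` gave no verdict. I picked the 120 mm housing (A), stood it on the bed, wound the crank from about 2.3 to about 13.7 rad, then let go and backed off.

**Last checks, from the scene camera after release:**

| Check | Measured | Limit |
|---|---|---|
| Housing x in vise frame | about 43.6 mm | 37–49 mm |
| Housing y in vise frame | about -1 mm | ±20 mm |
| Flat sides to jaws | about 0.8° off | 5.7° |
| Top height | 141 mm (140 expected when seated on the bed) | ±4 mm |

- **Crank:** the handle was still where I left it after release.
- **Bystanders:** the bin, carton, wrench and bottle show no change in the images. The gripper is clear of everything.
- **Clamping force:** I did not measure it. The crank angle implies about 4.8 mm of rubber squeeze, roughly 39 N against the 12 N needed.

**What failed or disagreed:**
- **Missed first grip:** the first attempt on the handle closed on nothing. The wrist depth image puts the closed finger ends about 30 mm behind the stated TCP, so I went 3 cm deeper and it held.
- **Slip near the top:** the grip slipped about 9 mm up the handle once during winding, with 50 N at the wrist. I regripped and carried on.
- **Tool tilt:** the tool drifted up to 0.17 rad off vertical. It was 0.06 rad when the housing was set down and did no visible harm.

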